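# Find the short-filled bottle on the dispensing balance

### The job

Two look-alike bottles stand on the pans of the arrested balance and one of them is short-filled: swing the lever over to free the beam, let it settle against its stop and see which bottle is the lighter, then swing the lever back until it bites and the beam is held level and firmly clamped, without forcing it, both bottles still on their pans. Only then lift the lighter bottle off and stand it upright, gently, in the red reject tray; leave the heavier bottle standing on its pan, knock nothing over, leave the other containers where they are and let go of everything.

Things in the scene. Friction and masses are not known exactly. Their poses are not given: they have to be found in the camera images.
- balance: White dispensing balance, fixed. Base 130 (x) by 300 (y) by 45 mm high, with a lever housing on its front (-x, facing the robot). Origin: on the table below the beam's pivot; z up. The aluminium beam lies along y, 245 mm long, pivoted about x at 85 mm height, a steel pan at each end; a dial plate with red needle stands over the pivot, 150 mm high. On either half of the table, turned up to 0.3 rad.
- beam (a joint): Tilt of the beam, rad: 0 level; positive: the left pan (balance +y) is up and the right pan (-y) is down; negative: left down. Stops at +-0.10. When freed it falls to the stop on the heavier side in under a second and rests there.
- lever (a joint): Arrest lever angle, rad. 0 at the start, where the arrest only just touches the beam: held, not yet firmly clamped. Grows to a stop at 0.9 as the knob swings to the balance's +y; past 0.7 the beam is fully free. Swung back to -y it lifts the beam level at about 0, bites there and stiffens quickly: press it home by feel, not by angle. It stays where it is left.
- yoke: Arrest yoke: blue bar with two black rubber pads under the beam, 60 mm either side of the pivot. The lever drives it: up clamps the beam level, down frees it, 14 mm per rad of lever. Do not touch it. Origin: top of the pads, centre.
- lever_knob (a point): Centre of the red ball knob, 22 mm diameter, 90 mm from the lever's pivot. At lever 0 it leans 0.45 rad to balance -y, at 0.9 the same to +y. It can be pushed, or loosely straddled from above with a finger to either side along the balance's y. Lever friction takes about 3 N at the knob; 8 to 12 N clamps firmly, above 20 N forces it.
- lever_pivot (a point): Point on the lever's pivot axis: in the balance frame 83 mm in front of (-x of) its origin, 62 mm high. The lever swings in the balance's y-z plane (about the balance's x axis); its rod is 8 mm thick. Axes are the balance's.
- pan_left (a point): Centre of the left (balance +y) pan's floor, 110 mm from the pivot, 103 mm above the table when level. Pan: steel disc, 80 mm inside, with a 6 mm rim.
- pan_right (a point): Centre of the right (balance -y) pan's floor; as the left.
- bottle_k_mid (a point): Centre (half-way up) of one of the two look-alike bottles: orange, 40 mm diameter, 75 mm high, white cap (37 mm diameter, top 19 mm), z along its axis to the cap. It starts upright on either pan. A short-filled one weighs 65 to 85 g, a full one 103 to 130 g; which is which cannot be seen.
- bottle_m_mid (a point): Centre (half-way up) of the other look-alike bottle, same size and looks.
- tray: Red reject tray, fixed, 130 by 130 mm outside, walls 4 mm thick and 18 mm high, floor 4 mm thick. Origin: centre of its underside on the table.
- stock: Bystander: white stock jar with blue cap, 54 mm diameter, 95 mm high, behind (+x of) the balance. Origin: centre of its underside. Leave alone.
- carton: Bystander: white and blue carton 30 by 55 by 70 mm high beyond the tray. Origin: centre of its underside. Leave alone.
- vial: Bystander: green vial with white cap, 30 mm diameter, 53 mm high, beyond the tray. Origin: centre of its underside. Leave alone.
Things that resemble listed ones, but are neither listed nor needed, are in the scene too. What is shaped like the part that bears bottle_m_mid but pink is not meant. Leave any yellow look-alike of the part that bears bottle_k_mid alone.

How it is judged:
By the outcome, as a careful person would: the job done as asked, in the order asked, and still so for the second after the job is handed in, with the robot touching nothing.
It also fails if it takes over 51 s, if anything falls off the work surface, if the arm or the gripper's body presses on something with over 40 N, if the wrist force passes 120 N, or if a joint passes its speed limit or range.

### The arm

A 6-joint arm with a two-finger parallel gripper is mounted at the origin on the work surface. World frame = base frame: x ahead of the robot, y to its left, z up, the work surface at z = 0. Lengths are in m, angles in rad, forces in N, time in s.
With the tool pointing down it reaches from about 0.35 to 0.85 m from the base axis. Payload 8.1 kg.
Tool frame: the origin (TCP) lies where the fingers leave the gripper's body, on its centre line; the fingertips stand 84 mm ahead of it and the grasp point (between the pads) lies 65 mm ahead of it; z points along the fingers, y is the line along which they close (so a half turn about z gives the same grasp; the last joint's range is limited). The gripper opens to 93 mm and grips with 3 to 60 N. Pads are 15 mm wide; open, the fingers measure 128 mm over their backs; the gripper's body (75 mm by 188 mm) begins 65 mm behind the grasp point.
Start: joints at [-1.272, 0.13, 1.488, -0, 1.523, -0.085], TCP at [0.225, -0.556, 0.303] pointing down, gripper open.
Joint ranges: [-2.96, 2.96], [-0.89, 2.26], [0.02, 2.5], [-1.34, 4.48], [0, 2.73], [-2.66, 2.66]. Speed limits (rad/s): [2.39, 2.39, 2.79, 3.14, 3.14, 3.14].

### API

Orientations are given as a rotation vector (axis times angle).
In Python, from plant import robot gives the robot as it stands.
- The arm moves only by the shell command python3 -m jog 'ROWS' [FORCE]. ROWS is text: rows parted by semicolons, each of 5 numbers parted by spaces: the opening, from 0 (shut) to 1 (fully open), then the shift along the tool's x, y, z in m, then the turn about the tool's z in degrees. A call has 1 to 10 rows; each row shifts and turns the commanded pose from where the row before left it, along the tool's axes as they then stand; what a row does not reach is not made up. A row lasts 1/12 s, in which the tool goes at most 41.7 mm and 7.16 degrees, less where a joint would pass 70% of its speed; a pose out of reach is approached as far as the arm can. A call with a gripper value outside its range is refused whole. The fingers move at their own pace and stop on an object; FORCE is the grip in N (left out, the last holds). Time passes only in rows, so rows that do not move let the fingers close. It gives the time, the measured TCP pose, the force, the opening and the grip force at its end, in the units of the state.
- robot.read_state(): the state, without advancing time (a new reading comes with each control period).
- robot.read_camera(name): name is "side" or "top" or "wrist"; returns a dict with "color" (400x640x3 uint8, red, green, blue), "intrinsics" (3x3 intrinsics, pixels), "pose" (4x4, takes a point from camera to world coordinates); the wrist camera has in their place "tool_from_camera" (4x4, takes a point from camera to tool coordinates, whose origin is the TCP and whose axes are the flange's). Camera axes: x right, y down, z forward; pixel columns grow to the right and rows downward; lengths in m; the calibration is good to about 2 mm. A picture is of the moment at which its call begins: read the wrist's pose just before it. There is no depth.
- robot.close_job(): hands the job in; it is judged then, once.
The state is a dict: "t": time; "q": joint angles; "dq": joint speeds; "joint_torque": joint torques, N m; "tool_pos": TCP position; "orientation": TCP orientation; "force": force on the tool from outside, world axes, zero at the start; "wrist_torque": the same for the moment, N m; "opening": finger opening in m; "gripper_force": force on a finger pad.
Only numpy, scipy, OpenCV 4.12 (cv2) and the standard library are available. Lean on these libraries where they do the work, as an engineer would, in place of code of your own. Each camera call takes 0.05 s, during which the arm holds its last target. There are 200 camera calls.

## Working session

There is one attempt and no reset: what is moved stays moved. The work goes in short steps, Python scripts to look and compute and a shell command to move; the robot and the scene stay as the last step left them, time stands still between calls to the robot, and variables do not carry over. Pictures are saved under pics/ and viewed, at most 12 in all, crops included, and the job is handed in when it is done.

```bash
mkdir -p pics; ls
python3 - <<'E'
from plant import robot
import cv2,numpy as np,pickle
s=robot.read_state();print({k:np.round(v,3) for k,v in s.items()})
for n in("side","top"):
    c=robot.read_camera(n);cv2.imwrite(f"pics/{n}0.png",c["color"][:,:,::-1]);pickle.dump(c,open(f"{n}0.pkl","wb"))
    print(n,c["intrinsics"],np.round(c["pose"],3))
E
```

```text
pics
{'t': np.float64(0.0), 'q': array([-1.272,  0.131,  1.489, -0.   ,  1.523, -0.085]), 'dq': array([ 0.   ,  0.   ,  0.001,  0.001, -0.001,  0.001]), 'joint_torque': array([-2.0000e-03, -5.5986e+01, -4.9175e+01,  7.7000e-02,  3.6000e-02,
       -0.0000e+00]), 'tool_pos': array([ 0.225, -0.556,  0.302]), 'orientation': array([-3.082, -0.599,  0.   ]), 'force': array([-0.568,  0.093,  0.037]), 'wrist_torque': array([-0.028, -0.005, -0.007]), 'gripper_force': np.float64(0.0), 'opening': np.float64(0.093)}
side [[485.53384451   0.         319.68794628]
 [  0.         485.53384451 200.73034629]
 [  0.           0.           1.        ]] [[-0.929 -0.296  0.223  0.384]
 [-0.371  0.717 -0.591  0.579]
 [ 0.015 -0.631 -0.776  0.923]
 [ 0.     0.     0.     1.   ]]
top [[399.5664323    0.         321.40325283]
 [  0.         399.5664323  204.02747285]
 [  0.           0.           1.        ]] [[-0.024 -0.996  0.081  0.503]
 [-1.     0.024  0.004 -0.037]
 [-0.006 -0.081 -0.997  1.155]
 [ 0.     0.     0.     1.   ]]
```

View pics/side0.png

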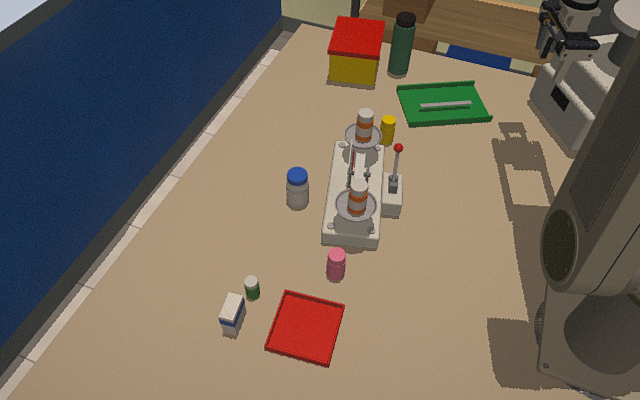

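View pics/top0.png

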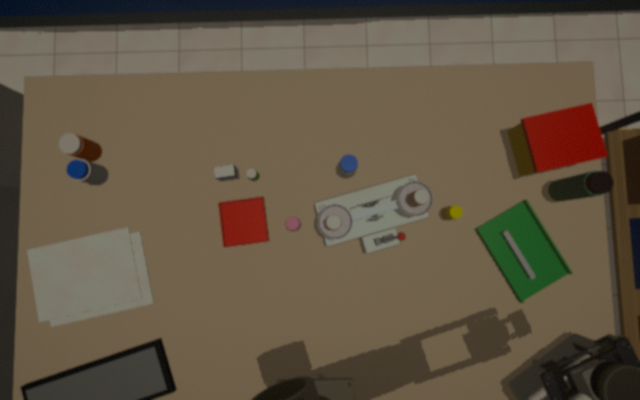

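Left and right orange bottles on the balance are at top px (333,222) and (420,198), side px (359,195) and (365,125). The knob is at top (401,236), side (398,148).

These could be mistaken for them:
- **Bottles:** pink bottle at side (336,263), yellow bottle at (388,130), and an amber bottle at top (80,147). None of them stands on a pan.
- **Red tray at top (244,222):** green tray at (522,250) and a red box lid at (563,140).

I choose the orange bottles on the pans, the red knob and the low red tray.

```bash
cat > h.py <<'E'
import cv2,numpy as np,pickle
from scipy.spatial.transform import Rotation as R
def ray(c,uv,pose=None):
    T=c["pose"] if pose is None else pose
    d=T[:3,:3]@np.linalg.inv(c["intrinsics"])@[uv[0],uv[1],1]
    return T[:3,3],d
def onz(c,uv,z,pose=None):
    o,d=ray(c,uv,pose);return o+d*(z-o[2])/d[2]
def blobs(c,box,lo,hi,minA=10):
    x0,y0,x1,y1=box
    h=cv2.cvtColor(c["color"],cv2.COLOR_RGB2HSV)[y0:y1,x0:x1]
    m=cv2.inRange(h,np.array(lo),np.array(hi))
    n,_,st,ce=cv2.connectedComponentsWithStats(m)
    return [(int(st[i,4]),np.round(ce[i]+[x0,y0],1)) for i in range(1,n) if st[i,4]>=minA]
def tri(c1,u1,c2,u2):
    o1,d1=ray(c1,u1);o2,d2=ray(c2,u2)
    s=np.linalg.lstsq(np.c_[d1,-d2],o2-o1,rcond=None)[0]
    p,q=o1+d1*s[0],o2+d2*s[1];return (p+q)/2,np.linalg.norm(p-q)
E
python3 - <<'E'
from h import *
t=pickle.load(open("top0.pkl","rb"));s=pickle.load(open("side0.pkl","rb"))
red=([0,150,70],[8,255,255])
print("tray",[(a,c,onz(t,c,.015).round(3)) for a,c in blobs(t,(210,190,280,255),*red)])
kt=blobs(t,(385,222,420,250),[0,120,50],[8,255,255],5);ks=blobs(s,(385,138,410,156),*red)
print("knob",kt,ks,tri(t,kt[0][1],s,ks[0][1]), onz(t,kt[0][1],.143))
for nm,b in (("L",(315,203,352,240)),("R",(402,180,438,216))):
    h=cv2.cvtColor(t["color"],cv2.COLOR_RGB2HSV)[b[1]:b[3],b[0]:b[2]]
    print(nm,[(a,c,onz(t,c,.178).round(3)) for a,c in blobs(t,b,[0,0,150],[30,75,255],15)])
for nm,u in (("L",(359,181)),("R",(366,112))): print(nm,"side cap",onz(s,u,.178).round(3))
im=t["color"][170:260,300:440,::-1];im2=s["color"][95:255,310:420,::-1]
a=cv2.resize(im,(560,360),interpolation=2);b=cv2.resize(im2,None,fx=2.25,fy=2.25,interpolation=2)
cv2.imwrite("pics/crop1.png",np.hstack([a,b[:360]])[:, :800])
E
```

```text
tray [(2044, array([243. , 221.5]), array([0.551, 0.192, 0.015]))]
knob [(43, array([401.1, 235.9]))] [(63, array([398. , 147.2]))] (array([ 0.5006877 , -0.23240478,  0.1404255 ]), np.float64(0.002368577534967907)) [ 0.49953234 -0.23213024  0.143     ]
L []
R []
L side cap [ 0.543 -0.067  0.178]
R side cap [ 0.597 -0.277  0.178]
```

View pics/crop1.png

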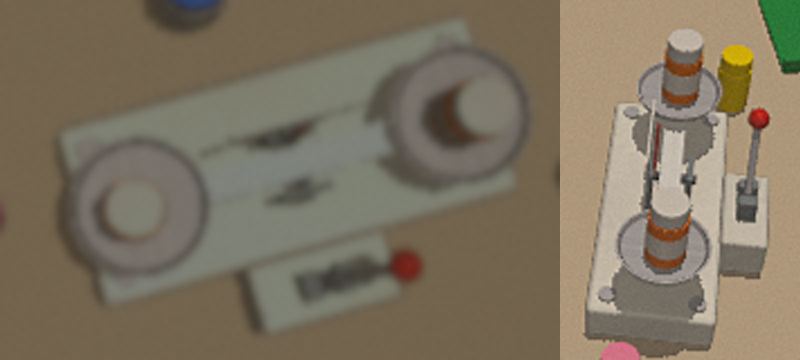

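The crop shows banded orange bottles with white caps on both pans, at top px (333.2,222.2) and (422,196.8). The pan centres are at (334.5,221.3) and (414,198.8), and the knob leans to balance -y.

Run:
```python
from h import *
from plant import robot
t=pickle.load(open("top0.pkl","rb"))
L,Rr=onz(t,(334.5,221.3),.107),onz(t,(414,198.8),.107)
cl,cr=onz(t,(333.2,222.2),.178),onz(t,(422,196.8),.178)
print("pans",L,Rr,np.linalg.norm(L-Rr),"caps",cl,cr)
y=(L-Rr)[:2]/np.linalg.norm((L-Rr)[:2]);x=np.array([y[1],-y[0]]);yaw=np.arctan2(x[1],x[0]);m=((L+Rr)/2)[:2]
print("yaw",yaw,"origin",m)
k0=m-.083*x-.09*np.sin(.45)*y;k1=m-.083*x+.09*np.sin(.45)*y
print("knob pred",k0,k1)
s=robot.read_state();Rt=R.from_rotvec(s["orientation"]).as_matrix();print(Rt.round(3),s["tool_pos"])
# angle between tool y axis and balance y
ty=Rt[:2,1];print("tool y angle",np.degrees(np.arctan2(ty[1],ty[0])),"bal y angle",np.degrees(np.arctan2(y[1],y[0])))
k=np.array([.500,-.232,.29])
print("shift tool to knob (start axes)",Rt.T@(k-s["tool_pos"]))
```

```text
pans [ 0.54170545 -0.06622536  0.107     ] [ 0.59582122 -0.27683553  0.107     ] 0.21745151831478246 caps [ 0.53696575 -0.06102645  0.178     ] [ 0.59398192 -0.28040459  0.178     ]
yaw 0.25150679651899605 origin [ 0.56876333 -0.17153045]
knob pred [ 0.49811688 -0.23010141] [ 0.4786324  -0.15427085]
[[ 0.927  0.374 -0.001]
 [ 0.374 -0.927  0.002]
 [ 0.    -0.002 -1.   ]] [ 0.22457334 -0.55597815  0.30178949]
tool y angle -68.00944750645697 bal y angle 104.41027795939407
shift tool to knob (start axes) [ 0.37670144 -0.19725249  0.01217212]
```

```bash
python3 -m jog '0.6 .03 -.0157 0 0;0.6 .03 -.0157 0 0;0.6 .03 -.0157 0 0;0.6 .03 -.0157 0 0;0.6 .03 -.0157 0 0;0.6 .03 -.0157 0 0;0.6 .03 -.0157 0 0;0.6 .03 -.0157 0 0;0.6 .03 -.0157 0 0;0.6 .03 -.0157 0 0'; python3 -m jog '0.6 .03 -.0157 0 0;0.6 .03 -.0157 0 0;0.6 .016 -.008 .01 0;0.6 0 0 0 3.8;0.6 0 0 0 3.8;0.6 0 0 0 0;0.6 0 0 0 0'
cat > st.py <<'E'
from h import *
from plant import robot
def look(name):
    s=robot.read_state();c=robot.read_camera("wrist")
    T=np.eye(4);T[:3,:3]=R.from_rotvec(s["orientation"]).as_matrix();T[:3,3]=s["tool_pos"]
    c["pose"]=T@c["tool_from_camera"];cv2.imwrite(f"pics/{name}.png",c["color"][:,:,::-1]);pickle.dump(c,open(name+".pkl","wb"))
    return s,c,T
E
python3 - <<'E'
from st import *
s,c,T=look("w1")
print(s["t"],s["tool_pos"],s["force"].round(2),s["opening"])
for b in blobs(c,(0,0,640,400),[0,140,60],[8,255,255],150):
    p=onz(c,b[1],.143,);print(b,p.round(4),"tool",(T[:3,:3].T@(p-T[:3,3])).round(4))
E
```

```text
t: 0.93
tool_pos: [0.4447, -0.2968, 0.3023]
orientation: [-3.083, -0.599, 0.001]
force: [0.0, -0.4, 0.3]
opening: 0.0558
gripper_force: 0.0
t: 1.52
tool_pos: [0.4997, -0.2333, 0.2923]
orientation: [-3.116, -0.397, 0.001]
force: [1.0, 0.2, 0.4]
opening: 0.0556
gripper_force: 0.0
1.5167 [ 0.49965748 -0.23328788  0.29232359] [0.97 0.15 0.41] 0.05558761976546849
(703, array([313.2, 216.6])) [ 0.499  -0.2303  0.143 ] tool [ 0.0002 -0.003   0.1493]
```

View pics/w1.png

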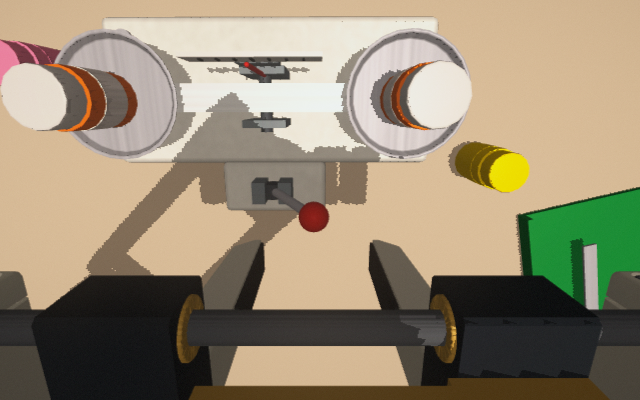

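The knob at px (313,217) sits between the fingers, and the beam is level in the view. The bottles' caps are at px (40,97) and (440,95). I'll descend over the knob, then swing it to balance +y, which is tool -y.

```bash
python3 -m jog '0.6 0 -.003 .02 0;0.6 0 0 .02 0;0.6 0 0 .02 0;0.6 0 0 .018 0;0.6 0 -.008 0 0;0.6 0 -.008 0 0;0.6 0 0 0 0'; python3 -m jog '0.6 0 -.008 0 0;0.6 0 -.008 0 0;0.6 0 -.008 0 0;0.6 0 -.008 0 0;0.6 0 -.008 0 0;0.6 0 -.008 0 0;0.6 0 -.008 0 0;0.6 0 -.008 0 0;0.6 0 0 0 0'
python3 - <<'E'
from st import *
s,c,T=look("w2")
# knob in its swing plane: rely on px
print([b for b in blobs(c,(0,0,640,400),[0,140,60],[8,255,255],150)])
E
```

```text
t: 2.15
tool_pos: [0.495, -0.2141, 0.2158]
orientation: [3.117, 0.395, 0.001]
force: [-0.3, -0.5, 1.8]
opening: 0.0561
gripper_force: 0.0
t: 2.9
tool_pos: [0.4784, -0.1512, 0.214]
orientation: [-3.115, -0.395, 0.002]
force: [0.4, -0.7, 0.6]
opening: 0.0561
gripper_force: 0.0
[(256, array([405.3,  47.5])), (1640, array([351.4, 270.9]))]
```

```bash
python3 -m jog '0.6 0 -.006 0 0;0.6 0 -.004 0 0;0.6 0 0 0 0'
python3 - <<'E'
from st import *
s,c,T=look("w3")
m=np.array([.5688,-.1715]);yaw=.2515;y=np.array([-np.sin(yaw),np.cos(yaw)])
for b in blobs(c,(0,0,640,400),[0,140,60],[8,255,255],600):
    p=onz(c,b[1],.145);print(b,"knob y",(p[:2]-m)@y, "lever",np.arcsin(((p[:2]-m)@y)/.09)+.45)
E
```

```text
t: 3.2
tool_pos: [0.4761, -0.1427, 0.2141]
orientation: [-3.116, -0.394, 0.002]
force: [0.5, 0.4, -0.5]
opening: 0.0559
gripper_force: 0.1
(857, array([ 4.9, 58.3])) knob y 0.18099667522214355 lever nan
(1578, array([351.1, 267.6])) knob y 0.03466883843226888 lever 0.8454346315901862<stdin>:5: RuntimeWarning: invalid value encountered in arcsin
```

View pics/w3.png

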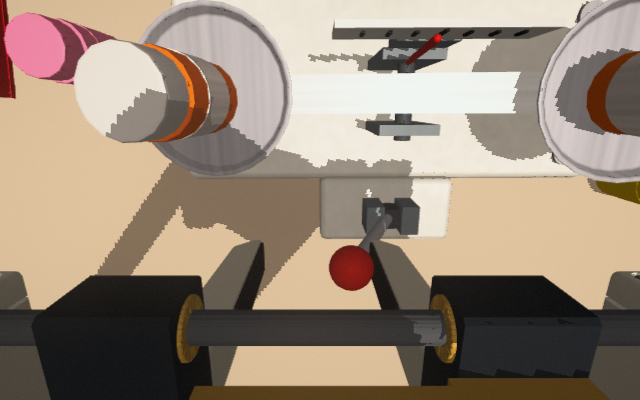

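The lever is over at about 0.85. I'll let the beam settle, then compare the before and after views.

```bash
python3 -m jog '0.6 0 0 0 0;0.6 0 0 0 0;0.6 0 0 0 0;0.6 0 0 0 0;0.6 0 0 0 0;0.6 0 0 0 0;0.6 0 0 0 0;0.6 0 0 0 0;0.6 0 0 0 0;0.6 0 0 0 0'
python3 - <<'E'
from st import *
s,c,T=look("w4")
a=pickle.load(open("side0.pkl","rb"));b=robot.read_camera("side");pickle.dump(b,open("side1.pkl","wb"))
for nm,bx in (("L",(340,178,380,222)),("R",(350,100,376,145))):
    for q in (a,b):
        r=blobs(q,bx,[3,140,60],[15,255,255],8);print(nm,r)
h=[cv2.resize(q["color"][95:255,300:420,::-1],None,fx=3.2,fy=3.2,interpolation=2) for q in (a,b)]
cv2.imwrite("pics/cmp.png",np.hstack(h))
E
```

```text
t: 4.08
tool_pos: [0.4767, -0.1434, 0.2148]
orientation: [3.117, 0.393, 0.0]
force: [-0.1, 0.1, -0.4]
opening: 0.0556
gripper_force: 0.0
L [(106, array([357.7, 197.4])), (58, array([356.2, 210.7]))]
L [(89, array([356.9, 203.8])), (46, array([355.5, 215.7]))]
R [(91, array([364.3, 124.4])), (56, array([362.8, 138.2]))]
R [(89, array([364.4, 123.3])), (55, array([363.1, 136.2]))]
```

View pics/cmp.png

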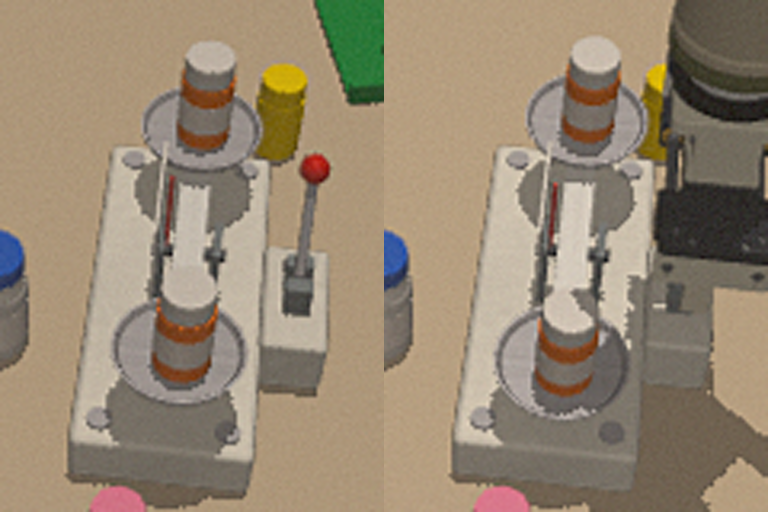

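In the right-hand (freed) view the left bottle dropped about 6 px and the right one rose about 1.5 px. So the left side is down, the left bottle is heavier and the right one (balance -y) is lighter. Now I'll swing the lever back.

```bash
python3 -m jog '0.6 0 .012 0 0;0.6 0 .012 0 0;0.6 0 .007 0 0;0.6 0 .006 0 0;0.6 0 .006 0 0;0.6 0 .006 0 0;0.6 0 .006 0 0;0.6 0 .006 0 0;0.6 0 .006 0 0;0.6 0 .006 0 0';python3 -m jog '0.6 0 .006 0 0;0.6 0 .006 0 0;0.6 0 .006 0 0;0.6 0 .006 0 0;0.6 0 .004 0 0;0.6 0 .003 0 0'
python3 - <<'E'
from st import *
s,c,T=look("w5");print("force tool",(T[:3,:3].T@s["force"]).round(2))
m=np.array([.5688,-.1715]);yaw=.2515;y=np.array([-np.sin(yaw),np.cos(yaw)])
for b in blobs(c,(200,150,450,400),[0,140,60],[8,255,255],600):
    p=onz(c,b[1],.145);print(b,"lever",np.arcsin(((p[:2]-m)@y)/.09)+.45)
E
```

```text
t: 5.02
tool_pos: [0.495, -0.2146, 0.2147]
orientation: [-3.117, -0.393, 0.0]
force: [-1.1, 4.1, 4.1]
opening: 0.0557
gripper_force: 1.9
t: 5.52
tool_pos: [0.5021, -0.2443, 0.2138]
orientation: [-3.116, -0.393, 0.003]
force: [-0.4, 5.8, -4.0]
opening: 0.056
gripper_force: 2.3
force tool [ 1.06 -5.68  4.  ]
(1583, array([280.5, 267.1])) lever 0.044902977994457804
```

```bash
python3 -m jog '0.6 0 .0015 0 0;0.6 0 .0015 0 0;0.6 0 0 0 0'; python3 -m jog '0.6 0 .001 0 0;0.6 0 0 0 0'
```

```text
t: 5.82
tool_pos: [0.5032, -0.247, 0.2146]
orientation: [-3.117, -0.394, 0.001]
force: [-2.5, 3.7, -2.7]
opening: 0.0559
gripper_force: 2.0
t: 5.98
tool_pos: [0.5035, -0.2479, 0.2147]
orientation: [-3.117, -0.394, 0.0]
force: [-1.6, 3.5, -3.0]
opening: 0.0562
gripper_force: 2.2
```

```bash
for i in 1; do python3 -m jog '0.6 0 .001 0 0;0.6 0 .001 0 0;0.6 0 0 0 0'; done; python3 -m jog '0.6 0 .001 0 0;0.6 0 .001 0 0;0.6 0 0 0 0'
```

```text
t: 6.23
tool_pos: [0.5039, -0.2493, 0.2144]
orientation: [-3.115, -0.394, 0.001]
force: [-1.8, 5.7, -5.2]
opening: 0.0559
gripper_force: 3.3
t: 6.48
tool_pos: [0.5042, -0.2506, 0.2139]
orientation: [-3.114, -0.394, 0.002]
force: [-1.6, 8.6, -4.5]
opening: 0.0557
gripper_force: 4.6
```

```bash
python3 -m jog '0.6 0 .001 0 0;0.6 0 .0005 0 0;0.6 0 0 0 0'
```

```text
t: 6.73
tool_pos: [0.5045, -0.2514, 0.2136]
orientation: [-3.113, -0.394, 0.002]
force: [-0.9, 10.0, -4.7]
opening: 0.0559
gripper_force: 5.8
```

```bash
python3 -m jog '0.6 0 .001 0 0;0.6 0 .0005 0 0;0.6 0 0 0 0'
```

```text
t: 6.98
tool_pos: [0.5047, -0.2523, 0.2132]
orientation: [-3.111, -0.394, 0.003]
force: [-1.2, 13.5, -5.8]
opening: 0.0561
gripper_force: 6.9
```

It is firmly clamped at about 10–13 N. I'll back off, lift and check.

```bash
python3 -m jog '0.6 0 -.006 0 0;0.6 0 -.008 0 0;0.6 0 -.005 0 0;0.6 0 0 -.02 0;0.6 0 0 -.02 0;0.6 0 0 -.025 0;0.6 0 0 -.025 0;0.6 0 0 0 0'
python3 - <<'E'
from st import *
s,c,T=look("w6")
m=np.array([.5688,-.1715]);yaw=.2515;y=np.array([-np.sin(yaw),np.cos(yaw)])
for b in blobs(c,(150,100,500,400),[0,140,60],[8,255,255],400):
    p=onz(c,b[1],.142);print(b,p,"lever",np.arcsin(((p[:2]-m)@y)/.09)+.45)
a=pickle.load(open("side0.pkl","rb"));b=robot.read_camera("side")
for nm,bx in (("L",(340,178,380,222)),("R",(350,100,376,145))):
    for q in (a,b): print(nm,blobs(q,bx,[3,140,60],[15,255,255],8))
E
```

```text
t: 7.65
tool_pos: [0.5026, -0.2377, 0.3122]
orientation: [3.109, 0.392, 0.013]
force: [1.0, 0.4, 1.2]
opening: 0.0562
gripper_force: 0.0
(597, array([306.6, 212.2])) [ 0.49922955 -0.2314599   0.142     ] lever -0.020008878870552416
L [(106, array([357.7, 197.4])), (58, array([356.2, 210.7]))]
L [(105, array([357.7, 197.5])), (59, array([356. , 210.7]))]
R [(91, array([364.3, 124.4])), (56, array([362.8, 138.2]))]
R [(88, array([364.6, 124.5])), (58, array([363. , 138.3]))]
```

View pics/w6.png

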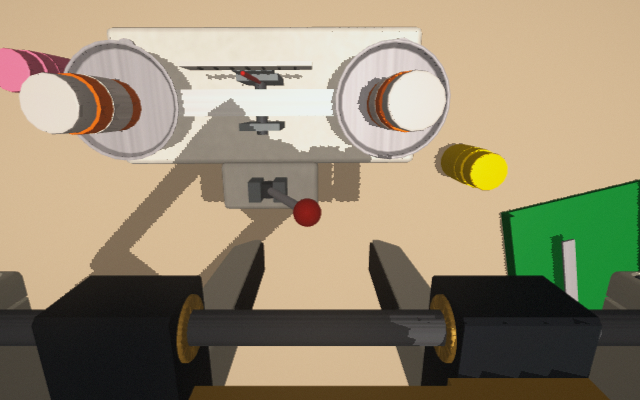

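The beam is level again, the band pixels match the start view, and both bottles are standing. The right cap is centred at px (417,100). Next I compute the grasp.

Run:
```python
from st import *
c=pickle.load(open("w6.pkl","rb"));t=pickle.load(open("top0.pkl","rb"))
s=robot.read_state();Rt=R.from_rotvec(s["orientation"]).as_matrix()
p=onz(c,(417.5,100.5),.178);p2=onz(t,(422,196.8),.178);o=onz(t,(420.5,197.2),.16)
for q in(p,p2): print(q.round(4),"tool",(Rt.T@(q-s["tool_pos"])).round(4))
print("cap px radius->",np.linalg.norm(onz(c,(446,100),.178)-onz(c,(389,100),.178)))
```

```text
[ 0.5965 -0.2783  0.178 ] tool [0.0814 0.0631 0.1298]
[ 0.594  -0.2804  0.178 ] tool [0.0785 0.0645 0.1298]
cap px radius-> 0.03513469906527587
```

```bash
python3 -m jog '0.75 .027 .021 0 0;0.75 .027 .021 0 0;0.75 .026 .021 0 0;0.75 0 0 0 0;0.75 0 0 .02 0;0.75 0 0 .02 0;0.75 0 0 0 0' 10
python3 - <<'E'
from st import *
s,c,T=look("w7");print(s["tool_pos"],s["opening"])
E
```

```text
t: 8.33
tool_pos: [0.5915, -0.2764, 0.2584]
orientation: [-3.112, -0.393, 0.011]
force: [-1.8, -0.3, -0.5]
opening: 0.0697
gripper_force: 0.0
[ 0.59154739 -0.27642198  0.25837089] 0.06966882119289218
```

View pics/w7.png

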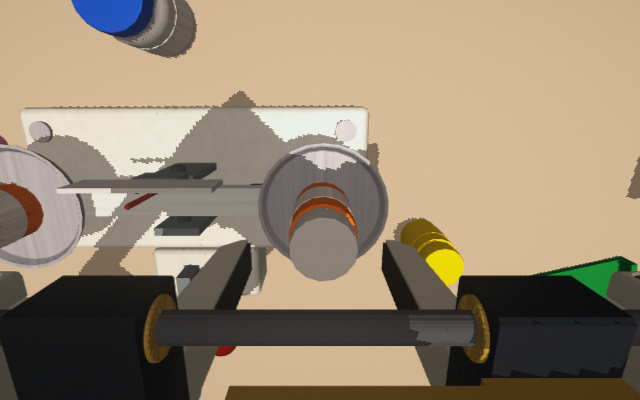

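The cap at px (323,246) is centred between the fingers. Now a fine x offset.

Run:
```python
from st import *
c=pickle.load(open("w7.pkl","rb"));s=robot.read_state();Rt=R.from_rotvec(s["orientation"]).as_matrix()
for u in ((323,246),): print(onz(c,u,.178),Rt.T@(onz(c,u,.178)-s["tool_pos"]))
print(Rt[:,2].round(4), np.linalg.norm(onz(c,(289,246),.178)-onz(c,(357,246),.178)))
```

```text
[ 0.59814136 -0.27703145  0.178     ] [0.00634749 0.0023337  0.08274032]
[-0.006   0.0031 -1.    ] 0.03524700648977942
```

```bash
python3 -m jog '0.75 .005 .002 .012 0;0.75 0 0 .015 0;0.75 0 0 .014 0;0.75 0 0 .012 0;0.75 0 0 0 0;0.75 0 0 0 0'; python3 -m jog '0.38 0 0 0 0;0.38 0 0 0 0;0.38 0 0 0 0;0.38 0 0 0 0' 8; python3 -m jog '0.2 0 0 0 0;0.2 0 0 0 0;0.2 0 0 0 0;0.2 0 0 0 0' 8
```

```text
t: 8.88
tool_pos: [0.5986, -0.2779, 0.2108]
orientation: [-3.116, -0.393, 0.002]
force: [-1.6, 0.0, 0.8]
opening: 0.0699
gripper_force: 0.0
t: 9.22
tool_pos: [0.5994, -0.2784, 0.2127]
orientation: [3.116, 0.393, 0.002]
force: [-0.1, -0.3, -0.7]
opening: 0.0477
gripper_force: 0.0
t: 9.55
tool_pos: [0.5992, -0.2783, 0.2122]
orientation: [3.116, 0.393, 0.001]
force: [0.9, -0.3, 2.8]
opening: 0.0402
gripper_force: 8.0
```

```bash
python3 -m jog '0.2 0 0 -.006 0;0.2 0 0 -.012 0;0.2 0 0 -.02 0;0.2 0 0 -.03 0;0.2 0 0 -.03 0;0.2 0 0 -.032 0;0.2 0 0 0 0'; python3 -m jog '0.2 .002 -.013 0 0;0.2 .004 -.026 0 0;0.2 .005 -.033 0 0;0.2 .005 -.033 0 0;0.2 .005 -.033 0 0;0.2 .005 -.033 0 0;0.2 .005 -.033 0 0;0.2 .005 -.033 0 0;0.2 .005 -.033 0 0;0.2 .005 -.033 0 0'; python3 -m jog '0.2 .005 -.033 0 0;0.2 .005 -.033 0 0;0.2 .005 -.033 0 0;0.2 .005 -.033 0 0;0.2 .004 -.026 0 0;0.2 .002 -.013 0 0;0.2 0 0 0 0;0.2 0 0 0 0'
python3 - <<'E'
from st import *
s,c,T=look("w8");print(s["tool_pos"],s["gripper_force"])
t=robot.read_camera("top");pickle.dump(t,open("top2.pkl","wb"))
d=robot.read_camera("side");h=[cv2.resize(c["color"],(480,300)),cv2.resize(d["color"][90:390,190:430],(320,400))]
im=np.zeros((400,800,3),np.uint8);im[:300,:480]=h[0];im[:,480:]=h[1];cv2.imwrite("pics/carry.png",im[:,:,::-1])
E
```

```text
t: 10.13
tool_pos: [0.6008, -0.2791, 0.3518]
orientation: [3.11, 0.393, 0.016]
force: [0.6, -0.6, 1.3]
opening: 0.0398
gripper_force: 8.0
t: 10.97
tool_pos: [0.5668, 0.029, 0.3406]
orientation: [-3.116, -0.394, 0.003]
force: [-0.4, -0.1, 0.5]
opening: 0.0398
gripper_force: 8.0
t: 11.63
tool_pos: [0.5503, 0.1992, 0.3409]
orientation: [3.116, 0.396, -0.002]
force: [-0.2, -0.6, -0.9]
opening: 0.0398
gripper_force: 8.0
[0.55026411 0.19919896 0.34090063] 7.9998184740543365
```

View pics/carry.png

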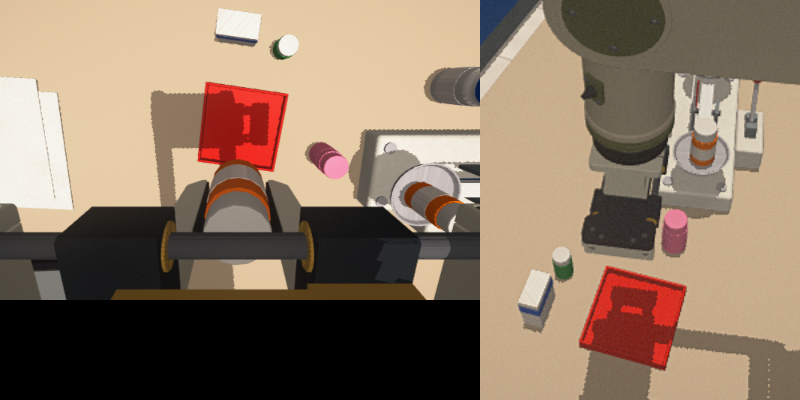

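The bottle is held upright and the left bottle is still on its pan. The tray corners in the wrist view are (206,83), (287,95), (275,170) and (199,162), and the pink bottle lies outside it.

Run:
```python
from st import *
c=pickle.load(open("w8.pkl","rb"));s=robot.read_state();Rt=R.from_rotvec(s["orientation"]).as_matrix()
P=[onz(c,np.array(u)*4/3,.018) for u in((206,83),(287,95),(275,170),(199,162))]
p=np.mean(P,0);print(np.round(P,3),p,Rt.T@(p-s["tool_pos"]),Rt[:,2])
pk=onz(c,np.array((334,167))*4/3,.07);print("pink cap",Rt.T@(pk-s["tool_pos"]))
```

```text
[[0.607 0.264 0.018]
 [0.621 0.138 0.018]
 [0.498 0.12  0.018]
 [0.48  0.248 0.018]] [0.55139814 0.19260605 0.018     ] [-0.00069433  0.00477788  0.32346053] [-4.62558051e-04 -6.00295294e-04 -9.99999713e-01]
pink cap [-0.04686419  0.13985432  0.27155118]
```

```bash
python3 -m jog '0.2 0 .003 .015 0;0.2 0 .003 .03 0;0.2 0 0 .03 0;0.2 0 0 .03 0;0.2 0 0 .03 0;0.2 0 0 .03 0;0.2 0 0 .025 0;0.2 0 0 .015 0;0.2 0 0 .01 0;0.2 0 0 0 0'; python3 -m jog '0.2 0 0 0 0;0.2 0 0 0 0;0.2 0 0 0 0'
```

```text
t: 12.62
tool_pos: [0.5512, 0.1915, 0.1241]
orientation: [3.117, 0.391, -0.007]
force: [0.0, -0.8, -0.6]
opening: 0.0397
gripper_force: 8.0
t: 12.87
tool_pos: [0.5537, 0.1931, 0.1287]
orientation: [-3.117, -0.393, -0.005]
force: [0.3, 0.1, -0.7]
opening: 0.0396
gripper_force: 8.0
```

```bash
python3 -m jog '0.2 0 0 .005 0;0.2 0 0 .004 0;0.2 0 0 .003 0;0.2 0 0 0 0;0.2 0 0 0 0;0.2 0 0 0 0'; python3 -m jog '0.2 0 0 .001 0;0.2 0 0 .001 0;0.2 0 0 0 0;0.2 0 0 0 0'
```

```text
t: 13.37
tool_pos: [0.5524, 0.1931, 0.1146]
orientation: [3.117, 0.394, -0.0]
force: [0.2, 0.3, -0.9]
opening: 0.0397
gripper_force: 8.0
t: 13.7
tool_pos: [0.5528, 0.1931, 0.1132]
orientation: [-3.117, -0.394, -0.001]
force: [-0.2, 0.7, 3.1]
opening: 0.0396
gripper_force: 8.0
```

```bash
python3 -m jog '0.2 0 0 .0005 0;0.2 0 0 0 0;0.2 0 0 0 0'
```

```text
t: 13.95
tool_pos: [0.5528, 0.1931, 0.1132]
orientation: [-3.117, -0.393, -0.001]
force: [-3.0, -1.6, 7.5]
opening: 0.0398
gripper_force: 8.0
```

It is standing on the floor of the tray. Release gently, then retreat.

```bash
python3 -m jog '0.45 0 0 0 0;0.5 0 0 0 0;0.6 0 0 0 0;0.7 0 0 0 0;0.75 0 0 0 0;0.75 0 0 0 0;0.75 0 0 0 0'; python3 -m jog '0.75 0 0 -.01 0;0.75 0 0 -.02 0;0.75 0 0 -.03 0;0.75 0 0 -.03 0;0.75 0 0 -.03 0;0.75 0 0 -.03 0;0.75 -.03 0 0 0;0.75 -.03 0 0 0;0.75 -.03 0 0 0;0.75 0 0 0 0'
python3 - <<'E'
from st import *
s,c,T=look("w9");d=robot.read_camera("side");a=pickle.load(open("side0.pkl","rb"))
h=[cv2.resize(c["color"],(480,300)),cv2.resize(d["color"][90:390,190:430],(320,400))]
im=np.zeros((400,800,3),np.uint8);im[:300,:480]=h[0];im[:,480:]=h[1];cv2.imwrite("pics/end.png",im[:,:,::-1])
for q in (a,d): print(blobs(q,(340,178,380,222),[3,140,60],[15,255,255],8))
E
```

```text
t: 14.53
tool_pos: [0.5524, 0.193, 0.1121]
orientation: [3.117, 0.393, -0.0]
force: [0.6, -0.6, 0.8]
opening: 0.0691
gripper_force: 0.0
t: 15.37
tool_pos: [0.4608, 0.1698, 0.2616]
orientation: [3.116, 0.394, -0.006]
force: [-0.7, -0.2, -0.7]
opening: 0.0699
gripper_force: 0.0
[(106, array([357.7, 197.4])), (58, array([356.2, 210.7]))]
[]
```

View pics/end.png

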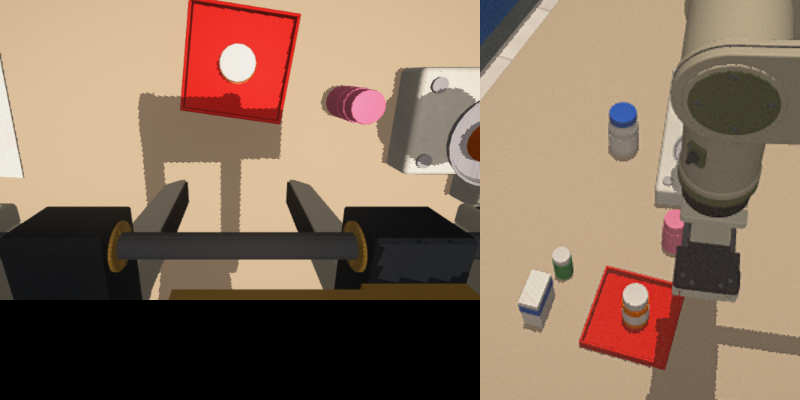

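```bash
python3 -m jog '0.75 0 -.03 -.01 0;0.75 0 -.03 0 0;0.75 0 -.03 0 0;0.75 0 -.03 0 0;0.75 0 -.03 0 0;0.75 0 0 0 0;0.75 0 0 0 0;0.75 0 0 0 0'
python3 - <<'E'
from st import *
d=robot.read_camera("side")
print(blobs(d,(340,178,380,222),[3,140,60],[15,255,255],8), blobs(d,(385,138,410,156),[0,150,70],[8,255,255]))
E
```

```text
t: 16.13
tool_pos: [0.4287, 0.3161, 0.2725]
orientation: [3.116, 0.394, 0.001]
force: [0.2, -0.8, -0.6]
opening: 0.0698
gripper_force: 0.0
[] []
```

Run:
```python
from st import *
t=robot.read_camera("top");a=pickle.load(open("top0.pkl","rb"))
f=lambda q:cv2.resize(q["color"][160:270,270:440,::-1],None,fx=4,fy=2.7*4/2.7*.68,interpolation=2)
cv2.imwrite("pics/top9.png",np.vstack([f(a),f(t)]))
```

```text
(no output)
```

View pics/top9.png

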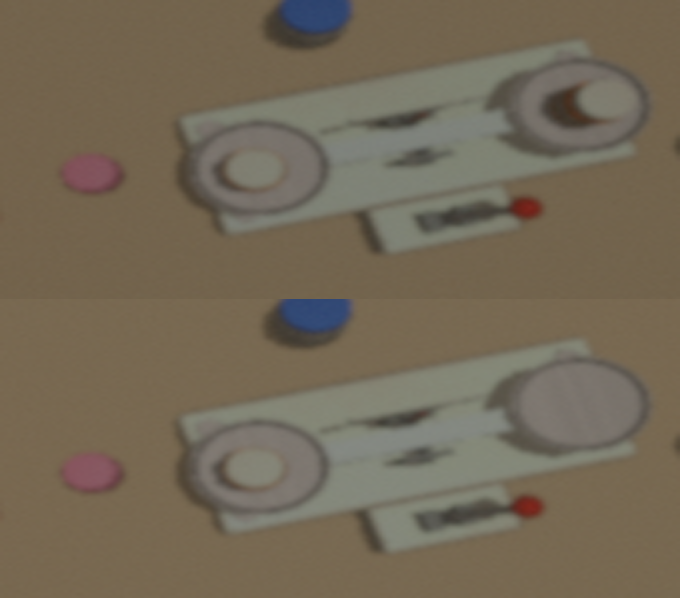

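The left bottle, pans, lever, jar and pink bottle are all where they started. The right pan is empty and the beam is still level, so I hand in.

```bash
python3 -c "
from plant import robot
print(robot.close_job())"
```

```text
the job is handed in; nothing more can be done
None
```

The lighter bottle, the one on the balance's right (-y) pan, now stands upright in the red tray. The beam is clamped level with the heavier bottle still on the left pan, nothing was knocked over, and the job is handed in at about 16 s.

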